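# Cover the saucepan and turn the hotplate down

### The arm

A 7-joint arm with a two-finger parallel gripper is mounted at the origin on a cart in front of the work surface, level with it; the furniture and walls round the work are solid. World frame = base frame: x ahead of the robot, y to its left, z up, the work surface at z = 0. Lengths are in m, angles in rad, forces in N, time in s.
With the tool pointing down it reaches from about 0.35 to 0.9 m from the base axis. Payload 8.1 kg.
Tool frame: the origin (TCP) lies on the centre line of the jaws, within the pads' length; the fingertips stand 19 mm ahead of it and the grasp point (between the pads) is the TCP; z points along the fingers, y is the direction in which the jaws open and shut (so a half turn about z gives the same grasp; the last joint's range is limited). The gripper opens to 92 mm and grips with 3 to 60 N. Pads are 19 mm wide; open, the fingers measure 130 mm over their backs; the gripper's body (75 mm by 190 mm) begins 47 mm behind the grasp point.
Start: joints at [1.137, 0.434, 0.025, 1.573, -0.012, 1.134, -0.075], TCP at [0.203, -0.591, 0.217] pointing down, gripper open.
Joint ranges: [-2.62, 2.62], [-0.44, 2.09], [-1.27, 1.32], [0.08, 2.57], [-1.32, 4.46], [0.12, 2], [-2.74, 2.74]. Speed limits (rad/s): [2.22, 2.22, 3.01, 3.01, 3.14, 3.14, 3.14].

### API

Orientations are given as a rotation vector (axis times angle).
In Python, from cell import monitor, imaging, workorder, outline_of gives the robot as it stands.
- The arm moves only by the tool move_arm, never from a script. Its argument "series" is a list of rows, each a list of 6 numbers: the shift along the world's x, y, z in cm, then the turn, a rotation vector about the world's x, y, z in degrees. A call has 1 to 8 rows; each row shifts and turns the commanded pose from where the row before left it; what a row does not reach is not made up. A row lasts 1/10 s, in which the tool goes at most 50 mm and 8.59 degrees, less where a joint would pass 70% of its speed; a pose out of reach is approached as far as the arm can. A call with a gripper value outside its range is refused whole. "grip" is the opening, from 0 (shut) to 1 (fully open), set as the call begins (left out, the last holds). The fingers move at their own pace and stop on an object; "force" is the grip in N (left out, the last holds). Time passes only in rows, so rows that do not move let the fingers close. It gives the time, the measured TCP pose, the force and the opening at its end, in the units of the state.
- monitor.observe(): the state, without advancing time (a new reading comes with each control period).
- imaging.get_image(name): name is "scene" or "top" or "wrist"; returns a dict with "color" (384x512x3 uint8, red, green, blue), "fx", "fy", "cx", "cy" (pixels), "rvec" (rotation vector, rad) and "tvec" (3), from world to camera coordinates, as OpenCV has them; the wrist camera has in their place "mount" (4x4, takes a point from camera to tool coordinates, whose origin is the TCP and whose axes are the flange's). Camera axes: x right, y down, z forward; pixel columns grow to the right and rows downward; lengths in m; the calibration is good to about 2 mm. A picture is of the moment at which its call begins: read the wrist's pose just before it. There is no depth.
- workorder.sign_off(): hands the job in, once; it reports no verdict.
Trained networks look in the newest picture that a camera, given by its name, has taken for a name from the list of things; names that differ only in an ending like _2 or _b are one class to them, and where a whole thing is asked for, a point or a joint stands for the part that bears it (a point fixed in the world has none). Each returns a list of dicts, best first, with "p" (0 to 1); they miss things now and then, are a little off and sometimes report something else, mostly with a low value. They report only what shows in the picture. A call takes as long as a camera call. They do not tell look-alikes from the thing itself.
- outline_of(camera, thing): "mask" (384x512 bool, what is visible of it) and "rect" ([left, top, width, height] in pixels, round what is visible of it).
The state is a dict: "clock": time; "joints": joint angles; "dq": joint speeds; "joint_efforts": joint torques, N m; "position": TCP position; "ee_rot": TCP orientation; "force": force on the tool from outside, world axes, zero at the start; "ft_torque": the same for the moment, N m; "width": opening from 0.0 (shut) to 1.0 (fully open).
Only numpy, scipy, OpenCV 4.12 (cv2) and the standard library are available. Lean on these libraries where they do the work, as an engineer would, in place of code of your own. Each camera call takes 0.05 s, during which the arm holds its last target. There are 200 camera calls.

### The job

A garlic bulb is roasting in the open saucepan on the hotplate, and the heat is too high. Set the pan upright in the middle of the ring with its handle turned aside, so that no part of the handle is over the steel control panel; put the pan's lid on so that it seats in the rim; and turn the knob down to its second dot. Leave the garlic in the pan and do not disturb the other things standing about.

Things in the scene. Friction and masses are not known exactly. Their poses are not given: they have to be found in the camera images.
- hotplate: Single-ring hotplate, fixed, 290 deep (x) x 220 wide (y) x 55 high. Origin: centre of its underside, on the worktop; x points from its front to its back, y to its left, z up. Flat top at z = 55: steel control panel with the knob from x = -145 to -43, black glass with a thin grey circle (the ring) behind it.
- ring (a point): Centre of the ring on the glass, hotplate frame (52, 0, 55). The printed circle is 156 in diameter.
- knob (a joint): Angle of the knob, rad, clockwise from above. 0 = off: pointer at the small hollow circle, straight to the hotplate's back (+x). Then six dots of growing size in steps of pi/4: first 0.785, second 1.571 (pointing to the right, -y), third 2.356 ... sixth 4.712. Sprung detents at the marks (0.1 N m to pass the ridges halfway between); stops just beyond off and the sixth dot.
- knob_axis (a point): On the knob's axis, at its top, hotplate frame (-95.5, 0, 82). Black disc, 49 diameter, top 7 above the panel; on it an upright blade 14 thick, 66 long, rising to 27 above the panel. The blade's long end, with a white line on top, reaches 42 from the axis and is the pointer; its short end reaches 24 the other way.
- knob_tip (a point): End of the knob's pointer, 42 from its axis and 17 above the panel.
- saucepan: Small open steel saucepan, loose, about 0.5 kg, 120 diameter at the rim, 108 at the foot, 68 high, wall 3, standing on the glass. Origin: centre of its underside. Its handle points along its own -x.
- handle_grip (a point): Middle of the saucepan's straight black handle, pan frame (-118, 0, 57). The handle is a level bar, 20 wide, 14 high (z = 50 to 64), from 78 to 174 from the pan's axis.
- handle_end (a point): Free end of the saucepan's handle, pan frame (-174, 0, 57).
- garlic: Garlic bulb lying loose in the pan, 50 wide, 51 high.
- lid: Steel lid of the saucepan, 123 diameter, loose; it starts on the worktop, knob up. Origin: centre of its rim plane, which lies on the pan's rim when it is on (6 above the worktop at the start). A bevelled plug 98 to 104 wide goes 6 below it into the 114 wide mouth. Dome to 9 above the origin; black knob in the middle, 30 wide, from 8 to 35 above the origin.
- coffee_jar: Coffee jar with brown lid, 66 diameter, 110 high. Bystander. Origin: centre of its underside.
- salt_shaker: Salt shaker with pale domed top, 44 x 44, 90 high. Bystander. Origin: centre of its underside.
- spice_jar: Spice jar with black cap, 41 diameter, 105 high. Bystander. Origin: centre of its underside.
- mug: Green and white mug, 78 x 116 with its handle, 101 high. Bystander. Origin: centre of its underside.
Mind the look-alikes: they are no part of the job. What is shaped like the garlic but purple is not meant.

How it is judged:
At the end, for the whole second after the job is handed in: The saucepan stands flat on the glass, its axis within 18 mm of the ring's centre, no part of its handle over the steel panel; the lid sits in its rim (within 10 mm of its axis, not tilted), the garlic inside; the knob is within 0.2 rad of its second dot; all at rest (horizontal distance between saucepan and ring below 0.018 m and angle between saucepan's own z axis and vertical below 0.05 rad and z of saucepan in the frame of hotplate between 0.05 and 0.06 m and x of handle_end in the frame of hotplate above -0.046 m and horizontal distance between lid and saucepan below 0.01 m and z of lid in the frame of saucepan between 0.064 and 0.072 m and horizontal distance between garlic and saucepan below 0.05 m and z of garlic in the frame of saucepan between -0.01 and 0.06 m and value of joint knob between 1.3708 and 1.7708 rad and velocity of joint knob between -0.1 and 0.1 rad/s and linear speed of each of saucepan, lid below 0.01 m/s); the robot touches nothing.
It fails at once if the saucepan is tipped by more than 17 degrees (angle between saucepan's own z axis and vertical above 0.3 rad).
It fails at once if the lid is turned over or dropped on edge (angle between lid's own z axis and vertical above 0.9 rad).
It fails at once if another thing standing about is shifted by more than 30 mm or tipped (distance of any of coffee_jar, salt_shaker, spice_jar, mug from where it was at the start of the episode above 0.03 m or angle between any of coffee_jar, salt_shaker, spice_jar, mug's own z axis and vertical above 0.35 rad).
It also fails if it takes over 69 s, if anything falls off the work surface, if the arm or the gripper's body presses on something with over 40 N, if the wrist force passes 120 N, or if a joint passes its speed limit or range.

## Working session

There is one attempt and no reset: what is moved stays moved. The work goes in short steps, Python scripts to look and compute and a tool call to move; the robot and the scene stay as the last step left them, time stands still between calls to the robot, and variables do not carry over. Pictures are saved under pics/ and viewed, about 8 in all and at most 12, crops included, and the job is handed in when it is done.

Besides the shell and the picture viewer there is one more tool, called after ">>>" as name(argument=value, ...), one argument or row to a line, values as JSON. move_arm: Moves the arm, as the interface text tells. Its arguments: {"type":"object","properties":{"series":{"type":"array"},"grip":{"type":"number"},"force":{"type":"number"}},"required":["series"]}

```bash
mkdir -p pics; ls; cat > h.py <<'E'
import numpy as np, cv2
from cell import monitor, imaging, workorder, outline_of
from scipy.spatial.transform import Rotation as R
def cam(name):
    s=monitor.observe(); g=imaging.get_image(name)
    K=np.array([[g['fx'],0,g['cx']],[0,g['fy'],g['cy']],[0,0,1]])
    if 'mount' in g:
        T=np.eye(4);T[:3,:3]=R.from_rotvec(s['ee_rot']).as_matrix();T[:3,3]=s['position']
        W=np.linalg.inv(T@np.array(g['mount']))
        Rm,t=W[:3,:3],W[:3,3]
    else:
        Rm=R.from_rotvec(np.ravel(g['rvec'])).as_matrix();t=np.ravel(g['tvec'])
    return g['color'],K,Rm,t
def ray(c,uv):
    _,K,Rm,t=c; d=Rm.T@np.linalg.inv(K)@np.array([uv[0],uv[1],1.]);return -Rm.T@t,d/np.linalg.norm(d)
def atz(c,uv,z):
    o,d=ray(c,uv);return o+d*(z-o[2])/d[2]
def proj(c,P):
    _,K,Rm,t=c;p=K@(Rm@np.asarray(P,float)+t);return p[:2]/p[2]
def tri(c1,u1,c2,u2):
    o1,d1=ray(c1,u1);o2,d2=ray(c2,u2)
    s=np.linalg.lstsq(np.c_[d1,-d2],o2-o1,rcond=None)[0]
    a,b=o1+d1*s[0],o2+d2*s[1];return (a+b)/2,np.linalg.norm(a-b)
def save(n,im,f=1):
    cv2.imwrite('pics/'+n,cv2.resize(im[:,:,::-1],None,fx=f,fy=f,interpolation=cv2.INTER_CUBIC))
E
python3 - <<'E'
from h import *
ims=[]
for n in('scene','top'):
    c=cam(n);ims.append(c[0])
    print(n,ray(c,(256,192)))
    for th in('hotplate','saucepan','lid','garlic','knob','handle_grip','coffee_jar','salt_shaker','spice_jar','mug'):
        print(th,[(round(d['p'],2),[int(x) for x in d['rect']]) for d in outline_of(n,th)])
    save(n+'0.png',c[0],1.5)
print(monitor.observe())
E
```

```text
pics
scene (array([-0.71760363,  0.62989675,  0.66809386]), array([ 0.81668758, -0.39525745, -0.42046753]))
hotplate [(0.9, [127, 192, 83, 42])]
saucepan [(0.61, [128, 176, 48, 37])]
lid [(0.85, [252, 196, 31, 14]), (0.52, [286, 171, 15, 31])]
garlic [(0.71, [193, 248, 17, 10]), (0.67, [180, 231, 23, 18]), (0.62, [128, 189, 84, 45]), (0.5, [166, 186, 9, 9])]
knob [(0.72, [188, 195, 15, 12]), (0.28, [130, 172, 46, 43])]
handle_grip [(0.69, [126, 176, 54, 38]), (0.37, [252, 195, 32, 17])]
coffee_jar [(0.97, [287, 169, 14, 30])]
salt_shaker []
spice_jar [(0.69, [234, 186, 12, 28]), (0.69, [127, 192, 85, 39])]
mug []
top (array([-0.12669511,  0.21783955,  1.39515101]), array([ 0.38427015, -0.13622051, -0.91311578]))
hotplate [(0.76, [81, 175, 103, 82])]
saucepan [(0.93, [83, 168, 60, 68])]
lid [(0.96, [239, 174, 38, 39])]
garlic [(0.68, [124, 156, 13, 10]), (0.63, [149, 267, 19, 17]), (0.5, [98, 211, 17, 17]), (0.46, [162, 298, 16, 16])]
knob [(0.62, [155, 202, 24, 13])]
handle_grip [(0.74, [84, 171, 58, 67])]
coffee_jar [(0.98, [287, 153, 20, 29])]
salt_shaker [(0.7, [349, 149, 18, 17])]
spice_jar [(0.53, [210, 197, 18, 18])]
mug [(0.74, [373, 123, 32, 34])]
{'clock': 1.1, 'joints': array([ 1.13735257,  0.43448244,  0.02499416,  1.57321451, -0.01159839,
        1.13400648, -0.07509274]), 'dq': array([ 0.00017865,  0.00022582,  0.00092958,  0.00166849,  0.00168218,
       -0.00063796,  0.00023925]), 'joint_efforts': array([-7.33445722e-04, -6.67700028e+01,  9.83925462e-01, -3.14824641e+01,
       -6.05807570e-02,  3.28292500e-02,  1.17325962e-04]), 'position': array([ 0.20300352, -0.59111703,  0.21724707]), 'ee_rot': array([ 3.09868989e+00,  5.17204102e-01, -3.29221635e-06]), 'force': array([-0.30238569, -0.24567443,  0.14674759]), 'ft_torque': array([ 0.0003974 , -0.02742381,  0.02665633]), 'width': 1.000104920089297}
```

View pics/top0.png

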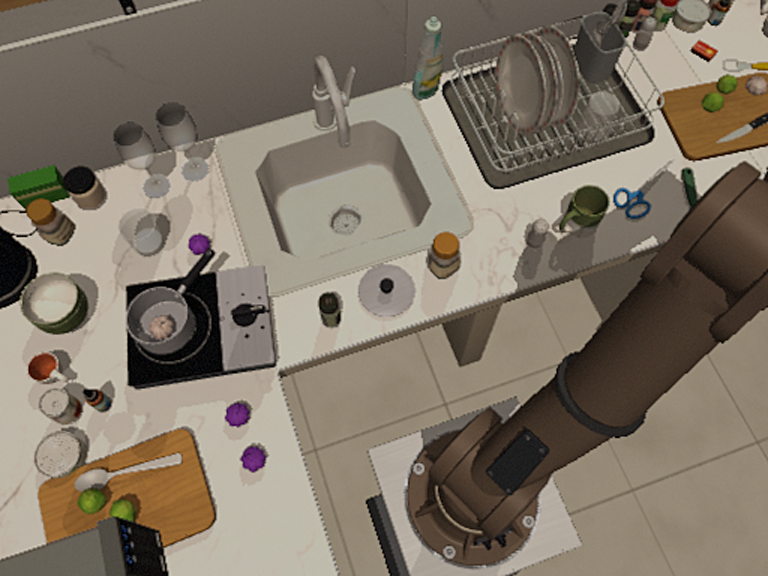

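View pics/scene0.png

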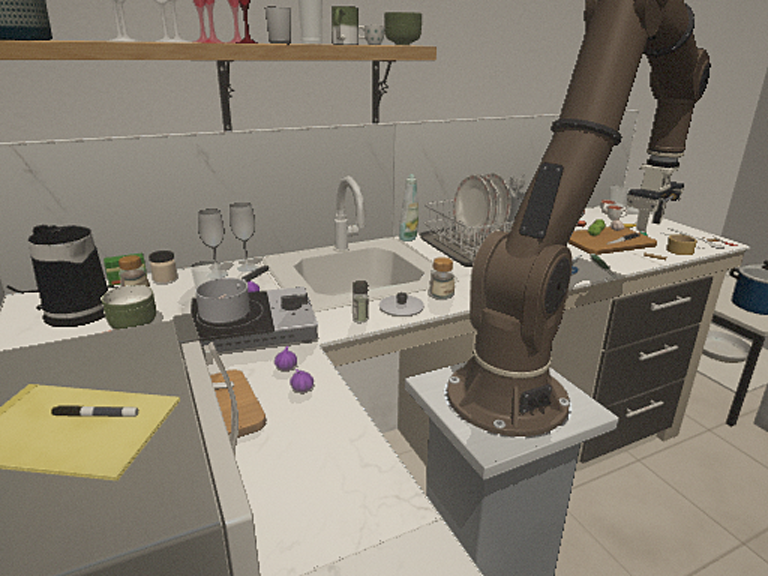

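```bash
python3 - <<'E'
from h import *
t=cam('top'); s=cam('scene')
for n,u in dict(bl=(127,290),fl=(265,266),fr=(273,365),br=(131,385)).items(): print(n,atz(t,np.array(u)/1.5,.055 if n!='fr' else .055).round(3))
T=dict(lidknob=(386,285),knobc=(245,315),panrim=(160,314),handle_end=(210,256),spice=(328,300),jar=(447,240))
S=dict(lidknob=(402,296),knobc=(293,296),panrim=(222,286),handle_end=(266,268),spice=(360,284),jar=(442,263))
for n in T: print(n,[x.round(3) for x in tri(t,np.array(T[n])/1.5,s,np.array(S[n])/1.5)])
for n in('glassL',): print(n,atz(t,np.array((205,375))/1.5,.0).round(3))
for n,u in dict(faucet=(345,140),glass1=(148,245),purple=(199,243)).items(): print(n,atz(t,np.array(u)/1.5,0.02).round(3))
E
```

```text
bl [0.611 0.523 0.055]
fl [0.569 0.238 0.055]
fr [0.353 0.28  0.055]
br [0.406 0.553 0.055]
lidknob [array([0.453, 0.008, 0.031]), np.float64(0.001)]
knobc [array([0.462, 0.305, 0.086]), np.float64(0.004)]
panrim [array([0.502, 0.461, 0.125]), np.float64(0.009)]
handle_end [array([0.597, 0.336, 0.114]), np.float64(0.001)]
spice [array([0.431, 0.14 , 0.1  ]), np.float64(0.003)]
jar [array([ 0.482, -0.134,  0.093]), np.float64(0.005)]
glassL [0.398 0.42  0.   ]
faucet [ 0.843 -0.028  0.02 ]
glass1 [0.722 0.467 0.02 ]
purple [0.689 0.36  0.02 ]
```

>>> move_arm(
  series=[
    [0.5,2,3,0,0,5],
    [1.5,4.2,2,0,0,5],
    [1.5,4.2,2,0,0,5],
    [1.5,4.2,2,0,0,5],
    [1.5,4.2,1.5,0,0,5],
    [1.5,4.2,1.5,0,0,5],
    [1.5,4.2,1.5,0,0,5],
    [1.5,4.2,1.5,0,0,5],
  ],
)

```text
clock: 2.0
position: [0.3132, -0.2753, 0.3681]
ee_rot: [2.731, 1.55, 0.0]
force: [0.7, 0.1, 0.0]
width: 0.998
```

>>> move_arm(
  series=[
    [1.5,4.2,1,0,0,5],
    [1.5,4.2,1,0,0,5],
    [1.5,4.2,1,0,0,5],
    [1.5,4.2,0,0,0,5],
    [1.5,4.2,0,0,0,5],
    [1.5,4.2,0,0,0,5],
    [1.5,2.4,0,0,0,0],
    [0,0,0,0,0,0],
  ],
)

```text
clock: 2.8
position: [0.4189, 0.0027, 0.3974]
ee_rot: [-2.235, -2.208, -0.003]
force: [0.9, 0.3, 0.3]
width: 1.003
```

```bash
python3 - <<'E'
from h import *
c=cam('wrist'); save('w1.png',c[0],1.2)
s=monitor.observe();print(s['clock'],s['position'],s['ee_rot'],s['joints']); print(ray(c,(256,192)))
print([(round(d['p'],2),d['rect']) for d in outline_of('wrist','lid')])
E
```

```text
2.85 [4.18245733e-01 3.61081529e-04 3.97234110e-01] [-2.23753396e+00 -2.20484362e+00 -4.62910557e-04] [ 0.50748047  0.02655325 -0.6380605   1.67158848  0.01553583  1.44861722
 -0.14702106]
(array([0.41965805, 0.07972518, 0.56515624]), array([ 0.01276291, -0.28030824, -0.95982519]))
[(0.93, [240.1, 112.0, 63.2, 67.0])]
```

View pics/w1.png

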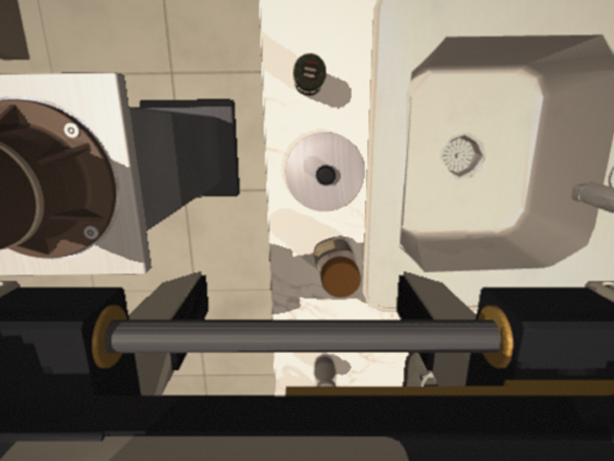

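>>> move_arm(
  series=[
    [0.6,4.5,0,0,0,0],
    [0.6,4.5,0,0,0,0],
    [0.6,4.5,0,0,0,0],
    [0.6,4.5,0,0,0,0],
    [0.6,4.5,-1.5,0,0,0],
    [0.6,4.5,-1.5,0,0,0],
    [0.6,4.5,-1.5,0,0,0],
    [0.6,4.5,-1.5,0,0,0],
  ],
)

```text
clock: 3.7
position: [0.4674, 0.3586, 0.3363]
ee_rot: [2.244, 2.196, -0.001]
force: [1.3, -0.6, 1.6]
width: 0.997
```

>>> move_arm(
  series=[
    [0,0,0,0,0,0],
    [0,0,0,0,0,0],
  ],
)

```text
clock: 3.9
position: [0.4662, 0.3583, 0.3362]
ee_rot: [2.241, 2.201, -0.003]
force: [-0.7, 0.8, -0.1]
width: 0.999
```

```bash
python3 - <<'E'
from h import *
c=cam('wrist'); save('w2.png',c[0],1.5)
np.savez('w2.npz',*c)
s=monitor.observe();print(s['clock'],s['position'],s['ee_rot'],s['joints']); 
E
```

```text
3.95 [0.46675494 0.35735357 0.3369773 ] [ 2.24267398e+00  2.19857534e+00 -1.68180956e-03] [-0.18428128  0.42257843 -0.83674823  1.42283784  0.31318474  1.43436832
 -1.03935458]
```

View pics/w2.png

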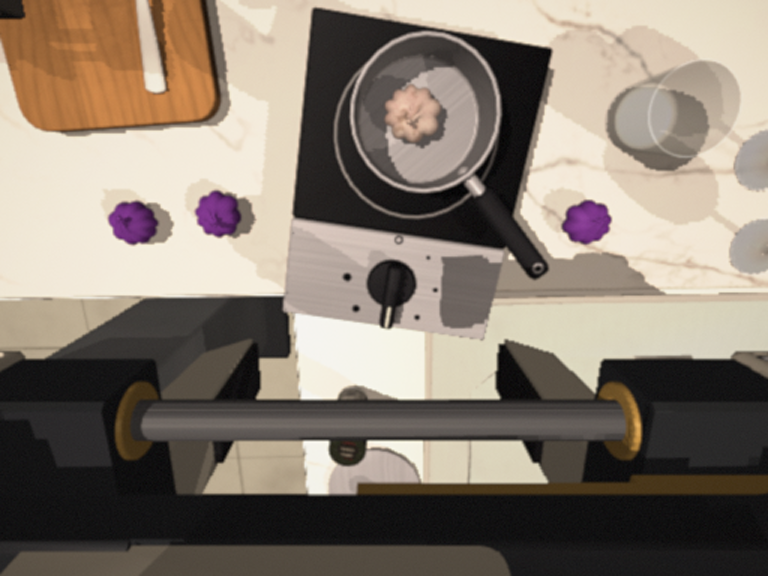

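```bash
python3 - <<'E'
from h import *
from scipy.optimize import least_squares
z=np.load('w2.npz');c=tuple(z[k] for k in z.files)
w=lambda u,h:atz(c,np.array(u)/1.5,h)
obj=np.array([[145,-110],[145,110],[-145,110],[-145,-110],[-43,110],[-43,-110]])/1e3
uv=[(551,48),(314,10),(284,310),(484,338),(295,219),(510,250)]
def hp(p,q): a=p[2];return np.array([p[0]+np.cos(a)*q[0]-np.sin(a)*q[1],p[1]+np.sin(a)*q[0]+np.cos(a)*q[1]])
P=np.array([w(u,.055)[:2] for u in uv])
f=least_squares(lambda p:np.ravel([hp(p,q)-r for q,r in zip(obj,P)]),[.48,.4,1.43])
p=f.x;print('hot',p,np.degrees(p[2]),f.fun.reshape(-1,2).round(3).tolist())
ring=hp(p,(.052,0));print('ring',ring,'axis',hp(p,(-.0955,0)))
off=w((399,240),.055);print('off mark',off)
tip=w((387,326),.080);kc=w((391,283),.062);print('tip',tip,'disc c',kc)
d=tip[:2]-hp(p,(-.0955,0));print('pointer az',np.degrees(np.arctan2(d[1],d[0])),np.linalg.norm(d))
rim=w((426,111),.123);he=w((540,268),.119);print('pan',rim,'hend',he,np.linalg.norm((he-rim)[:2]))
d=(he-rim)[:2];print('handle az',np.degrees(np.arctan2(d[1],d[0])))
print('rim w',w((351,112),.123),w((501,108),.123),'mid handle',w((503,222),.119))
# triangulate with top/scene for heights
t=cam('top')
for n,a,b in(('handle end',(210,256),(541,270)),('knob tip',(263,310),(387,324)),('rimc',(160,311),(426,111))):
  print(n,tri(t,np.array(a)/1.5,c,np.array(b)/1.5))
E
```

```text
hot [0.49715945 0.40248159 1.40765164] 80.65249785708404 [[0.004, 0.002], [-0.001, 0.003], [-0.0, -0.003], [0.003, -0.003], [-0.002, 0.001], [-0.002, 0.001]]
ring [0.50560539 0.4537911 ] axis [0.48164815 0.30824969]
off mark [0.4878565  0.35373202 0.055     ]
tip [0.47422325 0.27033575 0.08      ] disc c [0.47915272 0.31051791 0.062     ]
pointer az -101.08033224856877 0.03863413630823964
pan [0.50665497 0.46927343 0.123     ] hend [0.60978725 0.33818337 0.119     ] 0.1667958880394426
handle az -51.80686311399238
rim w [0.44707556 0.46959656 0.123     ] [0.56605387 0.4704287  0.123     ] mid handle [0.57445089 0.37949578 0.119     ]
handle end (array([0.61196132, 0.33480093, 0.09930854]), np.float64(0.013015232517827277))
knob tip (array([0.47303492, 0.2663313 , 0.05933271]), np.float64(0.004515251718935492))
rimc (array([0.50891036, 0.46302796, 0.11690488]), np.float64(0.013924793323575182))
```

>>> move_arm(
  series=[
    [0.5,-1.5,-4,0,0,-5],
    [0.5,-1.5,-4,0,0,-4],
    [0.4,-1,-4,0,0,0],
    [0,-0.8,-4,0,0,0],
    [0,0,-3,0,0,0],
    [0,0,-3,0,0,0],
    [0,0,-3,0,0,0],
    [0,0,0,0,0,0],
  ],
  grip=0.5,
  force=20,
)

```text
clock: 4.8
position: [0.4796, 0.3067, 0.0848]
ee_rot: [2.41, 2.013, -0.008]
force: [0.1, -0.6, -0.1]
width: 0.498
```

```bash
python3 - <<'E'
from h import *
c=cam('wrist'); save('w3.png',c[0],1.2)
s=monitor.observe();print(s['clock'],s['position'],s['ee_rot'],s['joints']); 
E
```

```text
4.85 [0.48030633 0.30823389 0.0869428 ] [ 2.4093802   2.01444072 -0.0037757 ] [-0.17649442  0.59512053 -0.70440876  1.8085323   0.47603466  0.91712509
 -1.2726023 ]
```

View pics/w3.png

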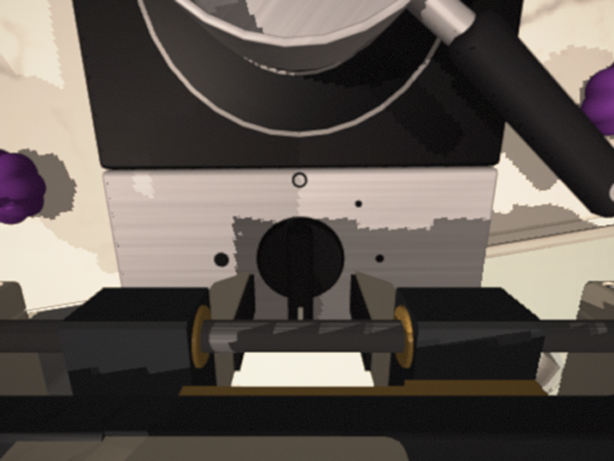

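>>> move_arm(
  series=[
    [0,0,0,0,0,0],
    [0,0,0,0,0,0],
    [0,0,0,0,0,0],
    [0,0,0,0,0,0],
    [0,0,0,0,0,0],
  ],
  grip=0,
  force=25,
)

```text
clock: 5.35
position: [0.4802, 0.311, 0.0877]
ee_rot: [2.407, 2.018, 0.001]
force: [-0.7, -0.8, 0.6]
width: 0.113
```

>>> move_arm(
  series=[
    [0,0,0,0,0,6],
    [0,0,0,0,0,6],
    [0,0,0,0,0,6],
    [0,0,0,0,0,6],
    [0,0,0,0,0,6],
    [0,0,0,0,0,6],
    [0,0,0,0,0,6],
    [0,0,0,0,0,3],
  ],
)

```text
clock: 6.15
position: [0.48, 0.3108, 0.0872]
ee_rot: [-1.446, -2.789, 0.0]
force: [1.5, 0.1, -0.3]
width: 0.004
```

```bash
python3 - <<'E'
from h import *
c=cam('wrist'); save('w4.png',c[0],1.2)
np.savez('w4.npz',*c)
s=monitor.observe();print(s['clock'],s['position'],s['ee_rot'],s['width'],s['joints']); 
E
```

```text
6.2 [0.48003522 0.31073194 0.0871705 ] [-1.44411909e+00 -2.78992238e+00  3.07225260e-04] 0.0035501479451430927 [-0.06398554  0.66504275 -0.89972139  1.7982435   0.61769008  0.98708396
 -0.60267662]
```

View pics/w4.png

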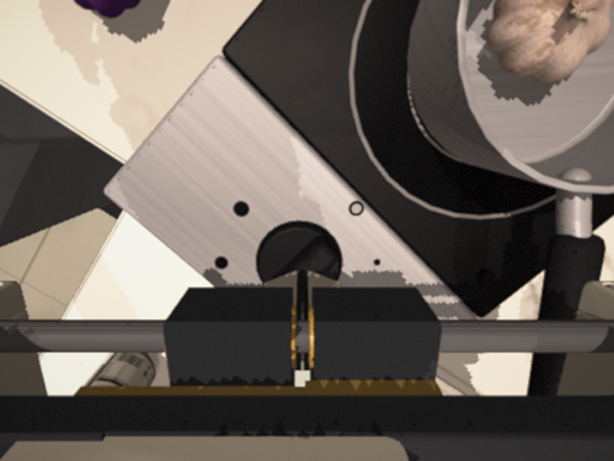

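```bash
python3 - <<'E'
from h import *
z=np.load('w4.npz');c=tuple(z[k] for k in z.files)
p=np.array([0.48004,0.31073,0.08717])
for dz in(0,-.019): print(proj(c,p+[0,0,dz])*1.2)
for u,h in(((299,258),.062),((356,208),.055),((300,220),.062),((258,262),.062),((341,262),.062)): print(u,atz(c,np.array(u)/1.2,h))
s=monitor.observe();print(s['force'],s['ft_torque'])
E
```

```text
[301.99145269 283.1255312 ]
[301.98030122 268.8364127 ]
(299, 258) [0.47624    0.31314419 0.062     ]
(356, 208) [0.48685011 0.3547219  0.055     ]
(300, 220) [0.463711   0.33197394 0.062     ]
(258, 262) [0.45829391 0.29747562 0.062     ]
(341, 262) [0.4974914  0.32510913 0.062     ]
[-0.13578664  0.17662616 -0.65121043] [ 0.02257383 -0.16791243 -0.02874093]
```

>>> move_arm(
  series=[
    [0,-1,3,0,0,0],
    [0,-1.5,3,0,0,0],
    [0,-1.5,2,0,0,0],
    [0,0,0,0,0,0],
  ],
  grip=0.5,
)

```text
clock: 6.6
position: [0.4815, 0.2701, 0.1697]
ee_rot: [1.455, 2.781, 0.004]
force: [-0.2, 0.3, 0.3]
width: 0.308
```

```bash
python3 - <<'E'
from h import *
z=np.load('w4.npz');a=z['arr_0'][150:270,190:310]
c=cam('wrist');np.savez('w5.npz',*c)
a=cv2.resize(a,(380,380),interpolation=cv2.INTER_CUBIC);b=cv2.resize(c[0],(507,380))
save('w5.png',np.hstack([a,b[:,90:510]]))
s=monitor.observe();print(s['clock'],s['position'])
E
```

```text
6.65 [0.48088209 0.2704624  0.16831495]
```

View pics/w5.png

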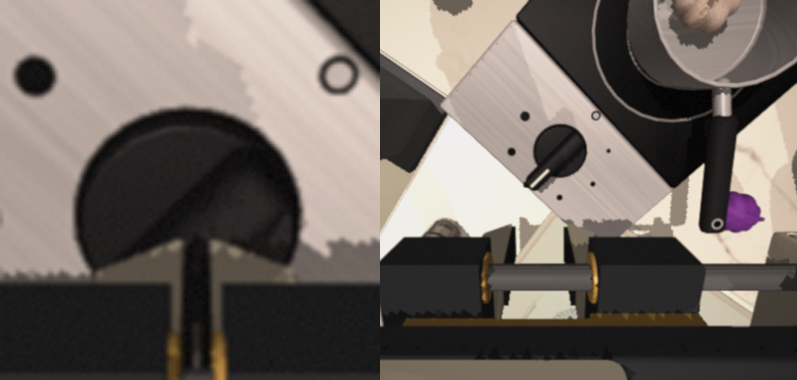

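```bash
python3 - <<'E'
from h import *
l=lambda n:(lambda z:tuple(z[k] for k in z.files))(np.load(n))
c2,c5=l('w2.npz'),l('w5.npz')
f=lambda u:np.array([(u[0]-290)/.99,u[1]/.99])
for n,a,b in(('white tip',(387,325),(530,186)),('off',(399,240),(596,116)),('disc',(391,283),(560,150)),('hend',(541,270),(717,224))): print(n,tri(c2,np.array(a)/1.5,c5,f(b)))
ax=np.array([.4805,.3095,.0]);print([ (proj(c5,ax+[0,0,h])*.99+[290,0]).round() for h in(.062,.082)])
save('k.png',cv2.resize(np.vstack([c2[0][165:225,225:300]]),None,fx=8,fy=8,interpolation=cv2.INTER_CUBIC))
E
```

```text
white tip (array([0.47412225, 0.2662019 , 0.06570607]), np.float64(0.0008947578684105415))
off (array([0.48749339, 0.35428265, 0.05721757]), np.float64(0.0005978899073685089))
disc (array([0.47872345, 0.3098675 , 0.05848167]), np.float64(0.0012313748448288919))
hend (array([0.61016386, 0.33752182, 0.11753625]), np.float64(0.0036340558616247127))
[array([562., 153.]), array([564., 156.])]
```

View pics/k.png

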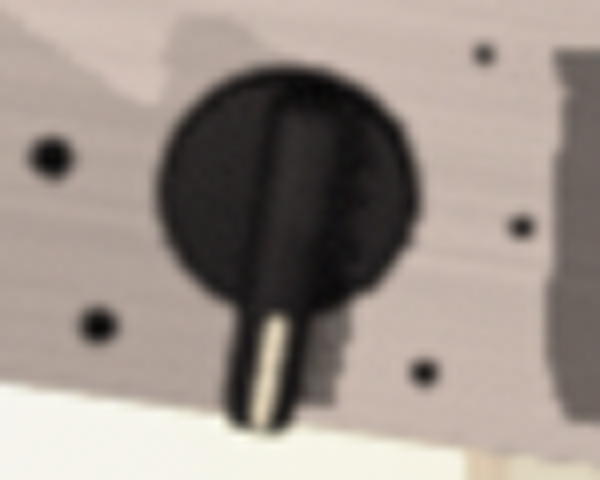

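>>> move_arm(
  series=[
    [-0.6,0.6,0,0,0,-8],
    [0,0,0,0,0,-8],
    [0,0,0,0,0,-8],
    [0,0,-2,0,0,-8],
    [0,0,-2,0,0,-8],
    [0,0,-2,0,0,-4],
    [0,0,-2,0,0,0],
    [0,0,-0.8,0,0,0],
  ],
  grip=0.4,
)

```text
clock: 7.45
position: [0.4724, 0.2765, 0.0766]
ee_rot: [-2.389, -2.04, 0.006]
force: [-0.3, -0.3, 0.1]
width: 0.4
```

>>> move_arm(
  series=[
    [0,0,0,0,0,0],
    [0,0,0,0,0,0],
    [0,0,0,0,0,0],
    [0,0,0,0,0,0],
  ],
  grip=0.0,
  force=15,
)

```text
clock: 7.85
position: [0.4744, 0.2772, 0.08]
ee_rot: [2.39, 2.039, 0.002]
force: [-0.4, 0.2, 0.9]
width: 0.104
```

>>> move_arm(
  series=[
    [0,0,0,0,0,0],
    [0,0,0,0,0,0],
  ],
)

```text
clock: 8.05
position: [0.4742, 0.2769, 0.0796]
ee_rot: [2.39, 2.039, 0.001]
force: [-0.2, -0.2, -0.0]
width: 0.008
```

```bash
python3 - <<'E'
from h import *
c=cam('wrist');np.savez('w6.npz',*c);s=monitor.observe();print(s['clock'],s['position'],s['width'],s['force'])
d=cam('scene')
a=c[0][150:330,160:360];a=cv2.resize(a,(400,360),interpolation=cv2.INTER_CUBIC)
b=cv2.resize(d[0][165:245,130:219],(400,360),interpolation=cv2.INTER_CUBIC)
save('w6.png',np.hstack([a,b]))
p=s['position']
for h in(0,.019):print(proj(c,p-[0,0,h]), (proj(c,p-[0,0,h])-[160,150])*2)
E
```

```text
8.1 [0.47410507 0.27685939 0.07950727] 0.0030047462232334838 [-0.39828717  0.36338454  0.11759204]
[251.31083933 235.90196053] [182.62167867 171.80392107]
[251.30883973 224.00981071] [182.61767945 148.01962141]
```

View pics/w6.png

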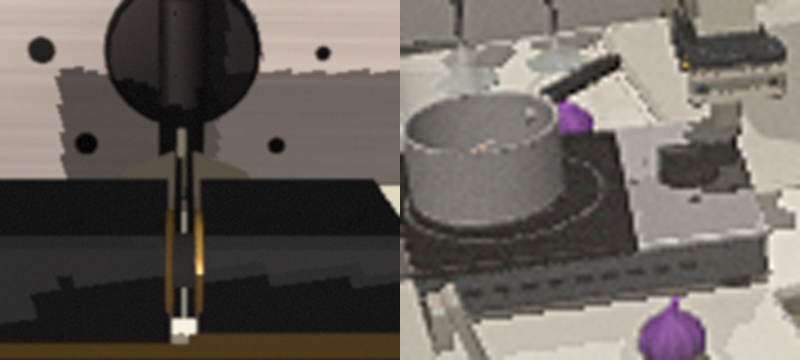

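>>> move_arm(
  series=[
    [0,0,-0.2,0,0,0],
    [0,0,-0.2,0,0,0],
    [0,0,0,0,0,0],
  ],
)

```text
clock: 8.45
position: [0.4738, 0.2767, 0.0748]
ee_rot: [-2.39, -2.039, 0.001]
force: [0.2, -0.1, -0.2]
width: 0.0
```

```bash
python3 - <<'E'
from h import *
d=cam('scene');w=cam('wrist')
s=monitor.observe();p=s['position'];print(s['clock'],p,s['force'])
print('tip in scene crop',(proj(d,p-[0,0,.019])-[130,165])*4.5+[400,0],'tcp',(proj(d,p)-[130,165])*4.5+[400,0])
A=np.array([.4805,.3095,0]);q=np.array([-.1616,-.9868,0])
for n,P in(('tip top .082',A+q*.042+[0,0,.082]),('tip bot .062',A+q*.042+[0,0,.062]),('axis .082',A+[0,0,.082]),('axis .062',A+[0,0,.062])): print(n,(proj(d,P)-[130,165])*4.5+[400,0],'wrist crop',(proj(w,P)-[160,150])*2)
E
```

```text
8.55 [0.47387824 0.27684354 0.07510626] [0.5649277  0.29339313 0.53411329]
tip in scene crop [726.76656242 166.17456682] tcp [725.62421116 145.78050944]
tip top .082 [735.40891549 136.52921291] wrist crop [186.96197916 208.1892767 ]
tip bot .062 [736.55216532 158.03427748] wrist crop [186.58728839 179.17541109]
axis .082 [684.71918704 142.20770699] wrist crop [187.92216683  73.01787535]
axis .062 [686.1766153  163.86354463] wrist crop [187.42405835  56.0742897 ]
```

>>> move_arm(
  series=[
    [0,0,3,0,0,0],
    [0,0,1.5,0,0,0],
    [-3.5,0.6,0,0,0,0],
    [0,0,-2,0,0,0],
    [0,0,-2,0,0,0],
    [0,0,0,0,0,0],
  ],
)

```text
clock: 9.15
position: [0.438, 0.2818, 0.0787]
ee_rot: [2.389, 2.039, -0.005]
force: [0.1, -0.5, 0.1]
width: 0.005
```

>>> move_arm(
  series=[
    [0.6,-0.1,0,0,0,0],
    [0.6,-0.1,0,0,0,0],
    [0.6,-0.1,0,0,0,0],
    [0,0,0,0,0,0],
  ],
)

```text
clock: 9.55
position: [0.4587, 0.2797, 0.0808]
ee_rot: [2.391, 2.037, 0.002]
force: [0.3, -0.4, 0.4]
width: 0.005
```

>>> move_arm(
  series=[
    [0.6,0,0,0,0,0],
    [0.6,0,0,0,0,0],
    [0,0,0,0,0,0],
  ],
)

```text
clock: 9.85
position: [0.4701, 0.2798, 0.0803]
ee_rot: [2.391, 2.038, 0.001]
force: [0.2, 0.6, 0.1]
width: 0.003
```

```bash
python3 - <<'E'
from h import *
c=cam('wrist');np.savez('w7.npz',*c);s=monitor.observe();p=s['position'];print(s['clock'],p,s['force'],s['ft_torque'])
g=c[0].astype(int)
# white line pixels & dark mask overview
for th in('knob',): print([(round(d['p'],2),d['rect']) for d in outline_of('wrist',th)])
A=np.array([.4805,.3095,0])
for az in(-99.3,-70,-54,-9.3):
  q=np.array([np.cos(np.radians(az)),np.sin(np.radians(az)),0]);print(az,proj(c,A+q*.036+[0,0,.08]))
print('tip',proj(c,p-[0,0,.019]))
E
```

```text
9.9 [0.46939759 0.27983743 0.0801887 ] [-0.509395    0.26591654 -0.59453705] [ 0.01587421 -0.11587011 -0.01327346]
[(0.76, [223.7, 142.4, 72.1, 88.7])]
-99.3 [260.27521554 243.13237725]
-70 [289.00375882 236.39554241]
-54 [302.475724   227.29471652]
-9.3 [322.53536254 187.28001552]
tip [250.42991911 224.0345032 ]
```

```bash
python3 - <<'E'
from h import *
z=np.load('w7.npz');a=z['arr_0'][130:330,150:370]
d=cam('scene')
a=cv2.resize(a,(440,400),interpolation=cv2.INTER_CUBIC)
b=cv2.resize(d[0][180:225,170:210],(355,400),interpolation=cv2.INTER_CUBIC)
save('w7.png',np.hstack([a,b]))
E
```

```text
(no output)
```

View pics/w7.png

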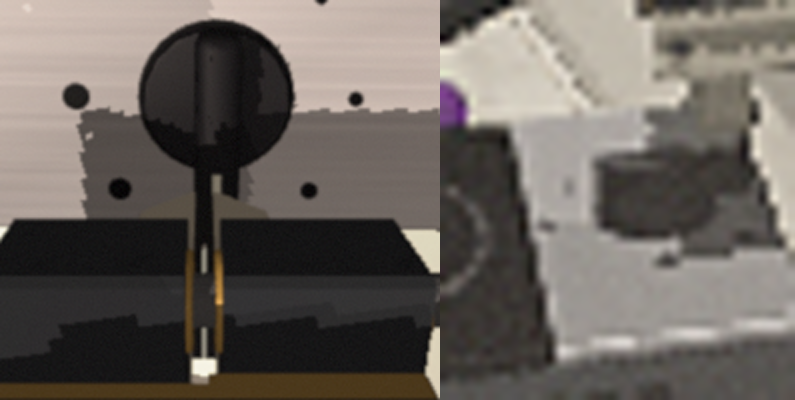

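>>> move_arm(
  series=[
    [0,0,-0.2,0,0,0],
    [0,0,-0.2,0,0,0],
    [0,0,-0.1,0,0,0],
    [0,0,0,0,0,0],
  ],
)

```text
clock: 10.4
position: [0.4688, 0.2798, 0.075]
ee_rot: [-2.39, -2.039, 0.001]
force: [0.4, 0.3, 0.0]
width: 0.005
```

>>> move_arm(
  series=[
    [0,0,-0.2,0,0,0],
    [0,0,-0.1,0,0,0],
    [0,0,0,0,0,0],
  ],
)

```text
clock: 10.7
position: [0.4691, 0.2799, 0.0727]
ee_rot: [2.389, 2.039, 0.0]
force: [-1.1, -0.9, 6.2]
width: 0.007
```

>>> move_arm(
  series=[
    [0,0,0.8,0,0,0],
    [-3.5,0.5,0,0,0,0],
    [0,0,-0.3,0,0,0],
    [0,0,-0.4,0,0,0],
    [0,0,0,0,0,0],
  ],
)

```text
clock: 11.2
position: [0.4345, 0.2845, 0.0729]
ee_rot: [2.39, 2.038, -0.001]
force: [0.9, 0.4, -0.4]
width: 0.005
```

>>> move_arm(
  series=[
    [0,0,-0.2,0,0,0],
    [0,0,-0.2,0,0,0],
    [0,0,0,0,0,0],
  ],
)

```text
clock: 11.5
position: [0.4342, 0.2846, 0.0689]
ee_rot: [-2.39, -2.039, 0.001]
force: [-0.7, 0.1, -0.1]
width: 0.005
```

>>> move_arm(
  series=[
    [0,0,-0.4,0,0,0],
    [0,0,-0.4,0,0,0],
    [0,0,0,0,0,0],
  ],
)

```text
clock: 11.8
position: [0.4337, 0.2845, 0.0606]
ee_rot: [-2.39, -2.039, 0.002]
force: [0.2, -0.6, 0.5]
width: 0.008
```

>>> move_arm(
  series=[
    [0,0,-0.3,0,0,0],
    [0,0,-0.3,0,0,0],
    [0,0,0,0,0,0],
  ],
)

```text
clock: 12.1
position: [0.4338, 0.2847, 0.0548]
ee_rot: [2.39, 2.039, -0.001]
force: [0.7, 0.3, 0.6]
width: 0.005
```

>>> move_arm(
  series=[
    [0,0,-0.3,0,0,0],
    [0,0,0,0,0,0],
  ],
)

```text
clock: 12.3
position: [0.4338, 0.2848, 0.052]
ee_rot: [-2.39, -2.039, 0.001]
force: [-0.5, -0.1, 0.6]
width: 0.002
```

>>> move_arm(
  series=[
    [0,0,-0.3,0,0,0],
    [0,0,-0.1,0,0,0],
    [0,0,0,0,0,0],
  ],
)

```text
clock: 12.6
position: [0.4339, 0.2848, 0.0481]
ee_rot: [2.39, 2.039, -0.0]
force: [-0.0, 0.2, -0.6]
width: 0.009
```

>>> move_arm(
  series=[
    [0,0,-0.2,0,0,0],
    [0,0,-0.1,0,0,0],
    [0,0,0,0,0,0],
  ],
)

```text
clock: 12.9
position: [0.4341, 0.285, 0.0458]
ee_rot: [2.389, 2.039, 0.001]
force: [-1.3, -1.8, 9.6]
width: -0.0
```

>>> move_arm(
  series=[
    [0,0,1.0,0,0,0],
    [0.9,-0.3,0,0,0,0],
    [1,-0.3,0,0,0,0],
    [1,-0.3,0,0,0,0],
    [1,-0.4,0,0,0,0],
    [0,0,0,0,0,0],
  ],
)

```text
clock: 13.5
position: [0.4743, 0.2703, 0.0546]
ee_rot: [2.392, 2.036, -0.002]
force: [-1.4, -0.8, 0.3]
width: 0.003
```

>>> move_arm(
  series=[
    [0.7,0.1,0,0,0,0],
    [0.7,0.2,0,0,0,0],
    [0.8,0.2,0,0,0,0],
    [0,0,0,0,0,0],
  ],
)

```text
clock: 13.9
position: [0.4964, 0.2769, 0.0551]
ee_rot: [2.391, 2.038, 0.002]
force: [0.1, 0.0, -0.7]
width: 0.007
```

>>> move_arm(
  series=[
    [0.5,0.4,0,0,0,0],
    [0.5,0.4,0,0,0,0],
    [0.4,0.3,0,0,0,0],
    [0,0,0,0,0,0],
  ],
)

```text
clock: 14.3
position: [0.5088, 0.2871, 0.0549]
ee_rot: [2.389, 2.039, -0.004]
force: [-2.2, -4.7, 0.7]
width: 0.005
```

>>> move_arm(
  series=[
    [-0.3,-2,0,0,0,0],
    [-0.3,-1,3,0,0,0],
    [-0.5,2,5,0,0,0],
    [-0.5,2,5,0,0,0],
    [-0.5,0,0,0,0,0],
    [0,0,0,0,0,0],
  ],
)

```text
clock: 14.9
position: [0.4889, 0.2964, 0.1792]
ee_rot: [2.388, 2.041, 0.005]
force: [0.6, -0.1, -1.1]
width: 0.005
```

```bash
python3 - <<'E'
from h import *
c=cam('wrist');np.savez('w8.npz',*c);s=monitor.observe();p=s['position'];print(s['clock'],p,s['force'])
A=np.array([.480,.3095,0]);g=c[0].astype(int)
for az in range(-120,60,10):
  q=np.array([np.cos(np.radians(az)),np.sin(np.radians(az)),0])
  v=[tuple(g[int(round(b)),int(round(a))]) for a,b in [proj(c,A+q*r+[0,0,.082]) for r in(.028,.033,.038)]]
  print(az,[int(sum(x)/3) for x in v])
save('w8.png',np.hstack([cv2.resize(c[0][100:300,130:350],(440,400))]))
E
```

```text
14.95 [0.48885543 0.29485325 0.17770928] [-0.65895151  0.1131829  -0.56907328]
-120 [165, 163, 166]
-110 [166, 166, 165]
-100 [164, 142, 12]
-90 [163, 164, 166]
-80 [163, 183, 126]
-70 [126, 101, 102]
-60 [101, 101, 102]
-50 [102, 102, 15]
-40 [101, 101, 102]
-30 [101, 101, 100]
-20 [13, 19, 64]
-10 [104, 100, 57]
0 [18, 15, 32]
10 [79, 170, 179]
20 [158, 183, 187]
30 [179, 187, 189]
40 [176, 189, 192]
50 [116, 193, 191]
```

```bash
python3 - <<'E'
from h import *
l=lambda n:(lambda z:tuple(z[k] for k in z.files))(np.load(n))
c=l('w2.npz');b=atz(c,np.array((645,118))/1.5,.003);print('base',b)
for h in(.06,.08,.1,.12): print(h,atz(c,np.array((695,110))/1.5,h), atz(c,np.array((650,110))/1.5,h))
c8=l('w8.npz');g=c8[0].astype(int).sum(2)/3
A=np.array([.480,.3095,0])
for r in(.03,.034):
  print(r,[(az,int(g[int(round(y)),int(round(x))])) for az in range(-40,21,3) for x,y in [proj(c8,A+[r*np.cos(np.radians(az)),r*np.sin(np.radians(az)),.082])]])
E
```

```text
base [0.74853045 0.46888606 0.003     ]
0.06 [0.76169765 0.47123566 0.06      ] [0.72012377 0.47197799 0.06      ]
0.08 [0.74845137 0.46963834 0.08      ] [0.70875142 0.47034721 0.08      ]
0.1 [0.73520509 0.46804103 0.1       ] [0.69737907 0.46871643 0.1       ]
0.12 [0.72195881 0.46644371 0.12      ] [0.68600671 0.46708565 0.12      ]
0.03 [(-40, 102), (-37, 100), (-34, 100), (-31, 99), (-28, 100), (-25, 91), (-22, 52), (-19, 17), (-16, 25), (-13, 134), (-10, 101), (-7, 48), (-4, 19), (-1, 17), (2, 21), (5, 10), (8, 93), (11, 147), (14, 159), (17, 158), (20, 167)]
0.034 [(-40, 100), (-37, 101), (-34, 101), (-31, 101), (-28, 99), (-25, 100), (-22, 91), (-19, 19), (-16, 29), (-13, 137), (-10, 100), (-7, 23), (-4, 21), (-1, 27), (2, 13), (5, 35), (8, 126), (11, 178), (14, 181), (17, 183), (20, 184)]
```

>>> move_arm(
  series=[
    [1.5,1.3,0,0,0,8],
    [1.5,1.3,0,0,0,8],
    [1.5,1.3,0,0,0,8],
    [1.5,1.3,0,0,0,8],
    [1.5,1.3,0,0,0,8],
    [1.6,1.6,0,0,0,7],
    [0,0,0,0,0,0],
    [0,0,0,0,0,0],
  ],
  grip=0.6,
)

```text
clock: 15.75
position: [0.5794, 0.3751, 0.1756]
ee_rot: [-1.381, -2.82, 0.004]
force: [0.3, -0.0, 0.1]
width: 0.59
```

>>> move_arm(
  series=[
    [0,0,-3,0,0,0],
    [0,0,-3,0,0,0],
    [0,0,-1.5,0,0,0],
    [0,0,-0.7,0,0,0],
    [0,0,0,0,0,0],
  ],
)

```text
clock: 16.25
position: [0.5794, 0.3753, 0.0952]
ee_rot: [-1.379, -2.822, 0.002]
force: [0.3, -0.5, 0.8]
width: 0.6
```

>>> move_arm(
  series=[
    [0,0,0,0,0,0],
    [0,0,0,0,0,0],
    [0,0,0,0,0,0],
    [0,0,0,0,0,0],
    [0,0,0,0,0,0],
    [0,0,0,0,0,0],
  ],
  grip=0.0,
  force=20,
)

```text
clock: 16.85
position: [0.5796, 0.3757, 0.0959]
ee_rot: [1.378, 2.823, -0.0]
force: [-0.9, -1.6, 2.1]
width: 0.223
```

```bash
python3 - <<'E'
from h import *
c=cam('wrist');np.savez('w9.npz',*c);s=monitor.observe();p=s['position'];print(s['clock'],p,s['ee_rot'],s['force'],s['width'],s['joints'])
E
```

```text
16.9 [0.57962324 0.37567611 0.09588181] [ 1.37818204e+00  2.82298303e+00 -5.91555839e-04] [-0.42906614 -1.58251373  2.38607954] 0.2182974166691034 [-0.15963872  0.81302568 -0.87295251  1.47414618  0.65213364  1.16158095
 -0.47890569]
```

>>> move_arm(
  series=[
    [0.4,0.2,0,0,0,3],
    [0.4,0.2,0,0,0,3],
    [0.4,0.2,0,0,0,3],
    [0.4,0.2,0,0,0,3],
    [0.4,0.1,0,0,0,3],
    [0.25,0.1,0,0,0,2],
    [0,0,0,0,0,0],
    [0,0,0,0,0,0],
  ],
)

```text
clock: 17.7
position: [0.6017, 0.3865, 0.0957]
ee_rot: [-0.947, -2.995, -0.001]
force: [-2.2, 2.2, 1.1]
width: 0.217
```

>>> move_arm(
  series=[
    [0,0,0,0,0,0],
    [0,0,0,0,0,0],
    [0,0,0,0,0,0],
    [0,0,2,0,0,0],
    [0,0,4,0,0,0],
    [-1,-1,5,0,0,-6],
    [-2,-1,5,0,0,-6],
    [-2,-1,5,0,0,-6],
  ],
  grip=0.6,
)

```text
clock: 18.5
position: [0.5556, 0.3574, 0.2967]
ee_rot: [1.41, 2.807, 0.0]
force: [0.8, -0.2, 0.2]
width: 0.6
```

>>> move_arm(
  series=[
    [-2,-1,2,0,0,-6],
    [-2,0,0,0,0,-6],
    [0,0,0,0,0,0],
    [0,0,0,0,0,0],
  ],
)

```text
clock: 18.9
position: [0.5164, 0.3475, 0.3153]
ee_rot: [1.686, 2.649, -0.0]
force: [0.3, 0.7, -0.1]
width: 0.596
```

```bash
python3 - <<'E'
from h import *
c=cam('wrist');np.savez('wA.npz',*c);s=monitor.observe();p=s['position'];print(s['clock'],p,s['ee_rot'],s['width'])
print([(round(d['p'],2),d['rect']) for d in outline_of('wrist','saucepan')])
save('wA.png',c[0][:270],1.5)
E
```

```text
18.95 [0.51686739 0.34738058 0.31473453] [ 1.68752748e+00  2.64896884e+00 -7.90989670e-04] 0.6006339670262845
[(0.58, [230.1, 24.6, 118.3, 183.3])]
```

View pics/wA.png

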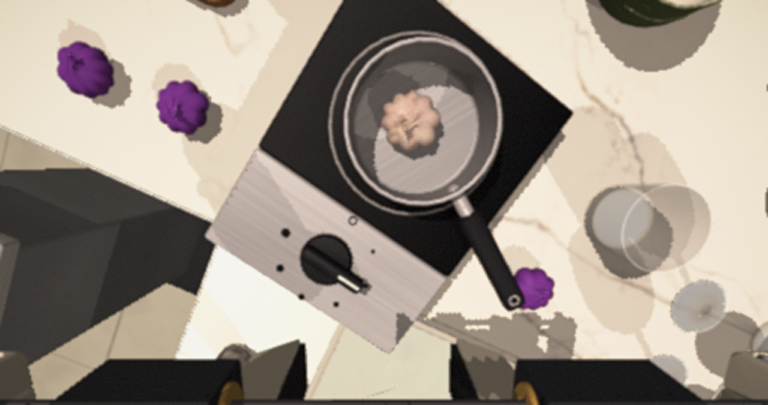

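```bash
python3 - <<'E'
from h import *
from scipy.optimize import least_squares
z=np.load('wA.npz');c=tuple(z[k] for k in z.files)
w=lambda u,h:atz(c,np.array(u)/1.5,h)[:2]
obj=np.array([[145,-110],[-145,110],[-145,-110],[-43,110],[-43,-110]])/1e3
uv=[(573,113),(208,236),(390,352),(260,148),(447,277)]
def hp(p,q): a=p[2];return np.array([p[0]+np.cos(a)*q[0]-np.sin(a)*q[1],p[1]+np.sin(a)*q[0]+np.cos(a)*q[1]])
P=[w(u,.055) for u in uv]
f=least_squares(lambda p:np.ravel([hp(p,q)-r for q,r in zip(obj,P)]),[.48,.4,1.43]);p=f.x
print(p,np.degrees(p[2]),f.fun.reshape(-1,2).round(3).tolist());ring=hp(p,(.052,0))
rim=np.array([w(u,.123) for u in((342,118),(501,118),(420,33),(418,207))]);pan=(rim[:2].mean(0)*1+rim[2:].mean(0))/2
he=w((514,302),.119);print('ring',ring,'pan',pan,rim,'he',he)
a=p[2];d=he-p[:2];print('handle end x_h',d@[np.cos(a),np.sin(a)],'pan-ring',pan-ring,np.linalg.norm(he-pan))
# ring circle fit: edge points of the thin circle seen
cir=np.array([w(u,.055) for u in((329,125),(345,175),(375,203),(425,214),(338,85))])
q=least_squares(lambda x:np.linalg.norm(cir-x,axis=1)-.078,ring);print('ring circ',q.x,q.fun)
E
```

```text
[0.49631227 0.40415634 1.40263455] 80.3650400116812 [[0.002, 0.003], [-0.004, -0.002], [0.002, -0.003], [-0.003, 0.001], [0.003, 0.0]]
ring [0.50501553 0.45542283] pan [0.50246453 0.45424686] [[0.44799478 0.43135693]
 [0.55660467 0.4821211 ]
 [0.47569912 0.50726449]
 [0.52955956 0.39624491]] he [0.64070514 0.35876043]
handle end x_h -0.020588475896964113 pan-ring [-0.00255099 -0.00117598] 0.1680122676958896
ring circ [0.50506935 0.45556037] [ 0.00076761 -0.00034367 -0.00061207  0.0006964  -0.00010375]
```

>>> move_arm(
  series=[
    [-1,-4,-0.5,0,0,-4],
    [-1,-4.2,-0.5,0,0,-4],
    [-1,-4.2,-0.5,0,0,-4],
    [-1,-4.2,0,0,0,-4],
    [-1,-4.2,0,0,0,-4],
    [-1.4,-3.9,0,0,0,-4],
    [0,0,0,0,0,0],
    [0,0,0,0,0,0],
  ],
)

```text
clock: 19.8
position: [0.4527, 0.0996, 0.2999]
ee_rot: [-2.205, -2.237, 0.0]
force: [-0.0, 0.5, 0.1]
width: 0.595
```

```bash
cat > lid.py <<'E'
from h import *
c=cam('wrist');s=monitor.observe();print(s['clock'],s['position'],s['ee_rot'])
for d in outline_of('wrist','lid')[:2]:
    m=d['mask'].astype(np.uint8);print(d['p'],d['rect'])
    (x,y),ax,an=cv2.fitEllipse(max(cv2.findContours(m,0,2)[0],key=len))
    print('rim',(x,y),ax,atz(c,(x,y),.007))
    k=(m>0)&(c[0].sum(2)<130);v,u=np.nonzero(k);n,l,st,ce=cv2.connectedComponentsWithStats(k.astype(np.uint8))
    for i in range(1,n):
        if st[i,4]>30: print('knob',ce[i],st[i],atz(c,ce[i],.035))
E
python3 lid.py
```

```text
19.85 [0.45264799 0.10096639 0.30005629] [-2.20230501e+00 -2.23977471e+00 -8.12441253e-04]
0.68 [214.9, 174.1, 72.3, 71.1]
rim (251.55441284179688, 209.18673706054688) (69.59088897705078, 73.52921295166016) [0.45403213 0.0123149  0.007     ]
knob [252.20746888 215.63070539] [244 207  17  18 241] [0.45504797 0.01173672 0.035     ]
```

>>> move_arm(
  series=[
    [0.1,-3,-3,0,0,0],
    [0.1,-3,-3,0,0,0],
    [0,-2.9,-3,0,0,0],
    [0,0,-4,0,0,0],
    [0,0,-4,0,0,0],
    [0,0,-4,0,0,0],
    [0,0,-4,0,0,0],
    [0,0,-1,0,0,0],
  ],
)

```text
clock: 20.7
position: [0.4521, 0.0135, 0.0366]
ee_rot: [-2.195, -2.24, 0.005]
force: [-0.3, 0.3, -0.1]
width: 0.601
```

>>> move_arm(
  series=[
    [0,0,-1,0,0,0],
    [0,0,-1,0,0,0],
    [0,0,-0.4,0,0,0],
    [0,0,0,0,0,0],
  ],
)

```text
clock: 21.1
position: [0.4546, 0.012, 0.0165]
ee_rot: [2.202, 2.239, 0.001]
force: [1.3, -0.3, 0.7]
width: 0.6
```

>>> move_arm(
  series=[
    [0,0,-0.3,0,0,0],
    [0,0,0,0,0,0],
  ],
)

```text
clock: 21.3
position: [0.4544, 0.0118, 0.0134]
ee_rot: [2.203, 2.239, 0.001]
force: [0.6, -0.0, -0.7]
width: 0.601
```

>>> move_arm(
  series=[
    [0,0,0,0,0,0],
    [0,0,0,0,0,0],
    [0,0,0,0,0,0],
    [0,0,0,0,0,0],
    [0,0,0,0,0,0],
  ],
  grip=0.0,
  force=30,
)

```text
clock: 21.8
position: [0.4541, 0.0119, 0.0132]
ee_rot: [2.203, 2.239, 0.0]
force: [0.4, -0.1, 2.5]
width: 0.314
```

>>> move_arm(
  series=[
    [0,0,1,0,0,0],
    [0,0,2,0,0,0],
    [0,0,3,0,0,0],
    [0,0,0,0,0,0],
  ],
)

```text
clock: 22.2
position: [0.456, 0.0126, 0.0763]
ee_rot: [2.201, 2.238, 0.006]
force: [1.5, 0.3, -1.7]
width: 0.313
```

>>> move_arm(
  series=[
    [0,0,4,0,0,0],
    [0,0,4,0,0,0],
    [0.2,2,4,0,0,0],
    [0.5,4,1,0,0,0],
    [0.5,4.2,0,0,0,0],
    [0.5,4.2,0,0,0,0],
    [0.5,4.2,0,0,0,0],
    [0.5,4.2,0,0,0,0],
  ],
)

```text
clock: 23.0
position: [0.4808, 0.2412, 0.2027]
ee_rot: [2.203, 2.239, -0.001]
force: [0.3, -1.0, -1.9]
width: 0.309
```

>>> move_arm(
  series=[
    [0.5,4.2,0,0,0,0],
    [0.5,4.2,0,0,0,0],
    [0.5,4.2,0,0,0,0],
    [0.5,4.2,0,0,0,0],
    [0.5,3,0,0,0,0],
    [0.2,1.6,0,0,0,0],
    [0,0,0,0,0,0],
    [0,0,0,0,0,0],
  ],
)

```text
clock: 23.8
position: [0.5078, 0.4534, 0.2023]
ee_rot: [2.202, 2.24, -0.003]
force: [0.3, -1.7, -2.2]
width: 0.308
```

```bash
python3 - <<'E'
from h import *
c=cam('wrist');np.savez('wB.npz',*c);t=cam('top');np.savez('tB.npz',*t)
s=monitor.observe();print(s['clock'],s['position'],s['ee_rot'],s['force'],s['width'])
d=outline_of('wrist','lid');
for x in d[:2]:
    m=x['mask'].astype(np.uint8);e=cv2.fitEllipse(max(cv2.findContours(m,0,2)[0],key=len));print(x['p'],x['rect'],e,atz(c,e[0],s['position'][2]-.007))
E
```

```text
23.9 [0.50842144 0.4524402  0.20275654] [ 2.20349141e+00  2.23791707e+00 -1.61397972e-03] [-0.08418024 -0.33755838 -1.59408355] 0.3133156799720604
0.93 [154.3, 135.3, 195.8, 183.8] ((252.01580810546875, 195.932861328125), (116.03845977783203, 189.42359924316406), 90.8631820678711) [0.50768026 0.47702224 0.19575654]
```

```bash
python3 - <<'E'
from h import *
z=np.load('wB.npz');c=tuple(z[k] for k in z.files);p=np.array([.5082,.4528,.2025])
for dy in(-.004,0,.004): print(dy,proj(c,p+[0,.0615+dy,-.007]),proj(c,p+[0,.0615+dy,-.034]))
print(proj(c,p+[-.0615,.0,-.007]),proj(c,p+[.0615,0,-.007]))
E
```

```text
-0.004 [253.919995   141.05190126] [253.63694292 136.23497261]
0 [254.05489602 134.05686089] [253.75253524 130.12751479]
0.004 [254.19161887 126.96735348] [253.86948308 123.94843672]
[155.33997796 230.65423036] [348.70015231 233.75247362]
```

>>> move_arm(
  series=[
    [-0.4,0.15,-2,0,0,0],
    [0,0,-2,0,0,0],
    [0,0,-1.2,0,0,0],
    [0,0,-0.5,0,0,0],
    [0,0,0,0,0,0],
    [0,0,0,0,0,0],
  ],
)

```text
clock: 24.55
position: [0.5044, 0.4557, 0.1469]
ee_rot: [-2.203, -2.239, -0.002]
force: [-0.1, 0.3, -2.5]
width: 0.309
```

>>> move_arm(
  series=[
    [0,-0.1,-0.4,0,0,0],
    [0,0,-0.3,0,0,0],
    [0,0,-0.3,0,0,0],
    [0,0,-0.2,0,0,0],
    [0,0,0,0,0,0],
  ],
)

```text
clock: 25.05
position: [0.504, 0.4543, 0.1337]
ee_rot: [2.203, 2.24, -0.001]
force: [-0.1, 0.3, -1.2]
width: 0.315
```

>>> move_arm(
  series=[
    [0,0,-0.2,0,0,0],
    [0,0,-0.2,0,0,0],
    [0,0,0,0,0,0],
  ],
)

```text
clock: 25.35
position: [0.5041, 0.4546, 0.1304]
ee_rot: [2.203, 2.24, 0.001]
force: [-0.3, -0.3, 0.9]
width: 0.312
```

>>> move_arm(
  series=[
    [0,0,-0.1,0,0,0],
    [0,0,0,0,0,0],
    [0,0,0,0,0,0],
  ],
)

```text
clock: 25.65
position: [0.5042, 0.4546, 0.1303]
ee_rot: [2.203, 2.239, 0.001]
force: [-2.4, -3.2, 7.6]
width: 0.312
```

>>> move_arm(
  series=[
    [0,0,0,0,0,0],
    [0,0,0,0,0,0],
    [0,0,0,0,0,0],
    [0,0,2,0,0,0],
    [0,0,4,0,0,0],
    [0,-1,5,0,0,0],
    [0,-3,4,0,0,0],
    [0,-4,3,0,0,0],
  ],
  grip=0.6,
)

```text
clock: 26.45
position: [0.5033, 0.3762, 0.3107]
ee_rot: [-2.199, -2.242, -0.005]
force: [0.9, -1.2, -0.3]
width: 0.601
```

>>> move_arm(
  series=[
    [0,-2,0,0,0,0],
    [0,0,0,0,0,0],
    [0,0,0,0,0,0],
  ],
)

```text
clock: 26.75
position: [0.5042, 0.3544, 0.308]
ee_rot: [2.204, 2.239, -0.0]
force: [1.1, 1.1, -1.0]
width: 0.602
```

```bash
python3 - <<'E'
from h import *
c=cam('wrist');np.savez('wC.npz',*c);s=monitor.observe();print(s['clock'],s['position'],s['force'])
for x in outline_of('wrist','lid')[:2]:
    m=x['mask'].astype(np.uint8);e=cv2.fitEllipse(max(cv2.findContours(m,0,2)[0],key=len));print(x['p'],x['rect'],e[:2],atz(c,e[0],.123))
d=cam('scene')
b=cv2.resize(d[0][165:240,125:215],(420,350),interpolation=cv2.INTER_CUBIC)
a=cv2.resize(c[0][:280,100:412],(390,350));save('wC.png',np.hstack([a,b]))
E
```

```text
26.8 [0.5037653  0.35515228 0.30765309] [-0.504404    0.37069102 -0.32003054]
0.76 [198.3, 23.7, 111.4, 119.7] ((252.7627410888672, 81.3535385131836), (109.8205795288086, 117.64915466308594)) [0.50401901 0.45628541 0.123     ]
```

View pics/wC.png

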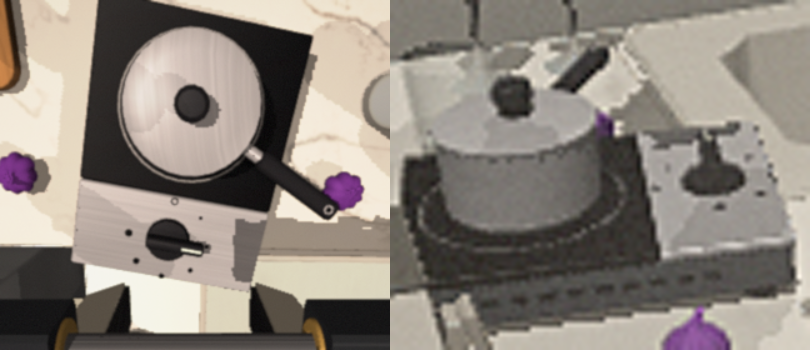

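```bash
python3 -c "
from cell import workorder;print(workorder.sign_off())"
```

```text
the job is handed in; nothing more can be done
None
```

I finished all three parts and handed the job in at about 27 s. The sign-off gave no verdict.

**Knob:** It stood at the fourth dot. I pushed the pointer round with the closed fingers to the second dot. The pictures show it pointing about 2–3° off the mark, against a limit of about 11°.

**Pan:** I slid it by its handle. It was measured about 3 mm from the ring's centre. The handle end is at x ≈ -0.02 m in the hotplate frame, about 20 mm behind the panel edge. These were measured before the lid went on, and the last picture shows no visible change.

**Lid:** I gripped it by its knob and lowered it until it touched at the height worked out for a full seat (tool z 0.130 m). It was measured about 2 mm from the pan's axis and looks level in two views.

**Garlic and bystanders:** The garlic was in the pan when last seen, before the lid went on. I did not touch the bystanders or the purple look-alikes. I did not measure the bystanders again at the end.

**What disagreed or failed:**
- **Fingertips:** Touching the knob's blade and the panel put the fingertips about 27 mm higher than the stated 19 mm ahead of the tool point. I corrected every later grasp for this.
- **Knob grips:** Because of that, two attempts to grip the knob closed above it and left it unmoved.
- **Heights:** Early triangulated heights using the top camera were up to about 15 mm lower than the text says. The wrist-camera heights agreed to within a few millimetres, except at the knob's tip.

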